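# Close and latch the specimen case

### The arm

A 6-joint arm with a two-finger parallel gripper is mounted at the origin on the work surface. World frame = base frame: x ahead of the robot, y to its left, z up, the work surface at z = 0. Lengths are in mm, angles in rad, forces in N, time in s.
With the tool pointing down it reaches from about 350 to 975 mm from the base axis. Payload 7.1 kg.
Tool frame: the origin (TCP) lies on the centre line of the jaws, within the pads' length; the fingertips stand 19 mm ahead of it and the grasp point (between the pads) is the TCP (manip.tip_extent is the distance from the TCP to the fingertips, in mm); z points along the fingers, y is the direction in which the jaws open and shut (so a half turn about z gives the same grasp; the last joint's range is limited). The gripper opens to 88 mm and grips with 3 to 60 N. Pads are 20 mm wide; open, the fingers measure 115 mm over their backs; the gripper's body (75 mm by 178 mm) begins 61 mm behind the grasp point.
Start: joints at [-1.309, 0.423, 1.63, -0, 1.089, -0.019], TCP at [173.221, -600.499, 241.675] pointing down, gripper open.
Joint ranges: [-3, 3], [-0.9, 2.11], [0.09, 2.58], [-1.31, 4.45], [0.11, 2.69], [-2.54, 2.54]. Speed limits (rad/s): [2.39, 2.39, 3.01, 3.14, 3.14, 3.14].

### API

Orientations are given as a rotation vector (axis times angle).
In Python, from station import manip, vision gives the robot as it stands.
- The arm moves only by the tool apply_moves, never from a script. Its argument "deltas" is a list of rows, each a list of 3 entries, a list of its own where there are three numbers: the shift along the tool's x, y, z as a fraction of full scale, then the turn, a rotation vector about the tool's x, y, z as a fraction of full scale, then the opening, from 0 (shut) to 1 (fully open). A call has 1 to 12 rows; each row shifts and turns the commanded pose from where the row before left it, along the tool's axes as they then stand; what a row does not reach is not made up. Full scale, the value 1, is 2 cm for a shift and 4 degrees for a turn. A row lasts 1/10 s, in which the tool goes at most 50 mm and 8.59 degrees, less where a joint would pass 70% of its speed; a pose out of reach is approached as far as the arm can. A call with a number of a shift or a turn outside -1 to 1 is refused whole. A call with a gripper value outside its range is refused whole. The fingers move at their own pace and stop on an object; "newtons" is the grip in N (left out, the last holds). Time passes only in rows, so rows that do not move let the fingers close. It gives the time, the measured TCP pose, the force and the opening at its end, in the units of the state.
- manip.get_obs(): the state, without advancing time (a new reading comes with each control period).
- vision.grab_frame(name): name is "side" or "top" or "wrist"; returns the picture (400x640x3 uint8, red, green, blue); there is no depth.
- vision.get_calibration(name): a dict with "K" (3x3 intrinsics, pixels), "rvec" (rotation vector, rad) and "tvec" (3), from world to camera coordinates, as OpenCV has them; the wrist camera has in their place "tool_from_camera" (4x4, takes a point from camera to tool coordinates, whose origin is the TCP and whose axes are the flange's). Camera axes: x right, y down, z forward; pixel columns grow to the right and rows downward; lengths in mm; the calibration is good to about 2 mm. The wrist camera is an equidistant fisheye: a pixel r from the principal point sees the ray r / f radians off the axis. A picture is of the moment at which its call begins: read the wrist's pose just before it. get_calibration takes no time and is no camera call.
- manip.finish_job(): hands the job in, once; it reports no verdict.
The state is a dict: "time_s": time; "joint_positions": joint angles; "joint_velocities": joint speeds; "tau": joint torques, N m; "position": TCP position; "orientation": TCP orientation; "contact_force": force on the tool from outside, world axes, zero at the start; "wrist_torque": the same for the moment, N m; "finger_gap": finger opening in mm.
Only numpy, scipy, OpenCV 4.12 (cv2) and the standard library are available. Lean on these libraries where they do the work, as an engineer would, in place of code of your own. Each camera call takes 0.05 s, during which the arm holds its last target.

### The job

Shut the white specimen case: swing its teal lid fully down, then flip the wire bail of the draw latch over so that its bar drops behind the brass keeper on the lid (stand the red lever up first if it leans back too far for the bail to reach). Then push the red lever over, away from the lid, past centre until it is fully home and the latch is clamped, and leave the things around and on the case where they stand.

Things in the scene. Friction and masses are not known exactly. Their poses are not given: they have to be found in the camera images.
- case: White case, 190 (x) x 350 (y) x 85 mm high, fixed. Origin on the bench; it spans x -95..95, y -190..160 mm. z up; y runs from the latch end (-y) to the lid's hinge (+y). y -190..-20 is a flat deck at z 85 carrying the latch, y -20..160 the open chamber with a fixed vial rack. The latch lies in the plane x = 0.
- lid (a joint): Lid angle (rad): 0 shut, 1.57 upright, up to 1.9 (leaning outward, to +y of the case). Hinge along the case's x at lid_hinge; friction 0.36 N m, so the lid (0.3 kg) stays where it is left. Teal plate 190 mm wide, 170 mm long from the hinge, 10 mm thick (underside in the hinge's plane).
- lid_hinge (a point): Point on the lid's hinge axis, middle of its width, at (0, 157, 87.5) mm in the case's frame; turns with the lid.
- keeper (a point): Foot of the brass keeper's hook face on the lid's top, 160 mm from the hinge, 10 mm above the hinge plane. Axes as the case's when shut (z out of the lid, y to the hinge). Keeper: post 26 mm wide (x), y -6..0, 11 mm high, with a 3 mm lip over the hook side at z 8..11. The bail's bar must lie at y > 0, its centre below z = 8 mm.
- lever (a joint): Lever angle (rad): 0 fully home (stop), 1.43 upright, up to 1.7; opening raises the tip from -y of the case over the top towards the lid. Friction 0.07 N m: stays where left. The bail reaches behind the keeper with the lever at 1.1 to 1.7 (best 1.45), not below 0.95. Once hooked, a spring resists from 0.8 rad down (about 3 N at the tip); dead centre at about 0.2, then it snaps home.
- lever_pivot (a point): Lever's pivot at (0, -58, 107) mm in the case's frame.
- lever_tip (a point): Outer end of the lever, 85 mm from the pivot; seen from the pivot it stands 0.14 rad above level (towards -y of the case) when the joint is 0. The lever is a flat bar 24 mm wide (x), 5 mm thick.
- bail (a joint): Angle of the steel wire bail relative to the lever (rad), at most 2.75. Its elevation above level, towards the lid, = bail - lever (1.57 upright, about 0 lying on the lid). It hinges on a pin on the lever, 28 mm from the pivot (0.14 rad below level when home). Light friction: stands by itself if steeper than 0.8 rad, else falls towards the lid.
- bail_bar (a point): Middle of the bail's round cross bar (6 mm thick, 50 mm long along the case's x), the part that hooks. It is 82.5 mm from the bail's pin; side wires 5 mm thick at x +-25 mm; the lever stands inside the loop's width. A stiff spring (10 N/mm) lets the loop stretch up to 7 mm.
- vial: Small glass vial with green cap standing on the deck, 22 mm wide, 45 mm high; bystander. Origin: centre of its foot.
- wash_bottle: White bottle with red cap, 64 mm wide, 160 mm high; bystander. Origin: centre of its foot.
- reagent_jar: Amber jar with blue cap, 60 mm wide, 90 mm high; bystander. Origin: centre of its foot.
- beaker: Glass beaker, 70 mm wide, 85 mm high; bystander. Origin: centre of its foot.
- tube_rack: Yellow block of six capped tubes, 100 x 70 x 59 mm; bystander. Origin: centre of its foot.
- pipette: White and blue pipette lying down, 250 mm long; bystander. Origin on the bench, near its middle; x along it.
- spatula: Spatula with an orange handle, 200 mm long, lying; bystander. Origin: on the bench, mid-length; x along it.

How it is judged:
By the outcome, as a careful person would: the job done as asked, in the order asked, and still so for the second after the job is handed in, with the robot touching nothing.
It also fails if it takes over 62 s, if anything falls off the work surface, if the arm or the gripper's body presses on something with over 40 N, if the wrist force passes 120 N, or if a joint passes its speed limit or range.

## Working session

There is one attempt and no reset: what is moved stays moved. The work goes in short steps, Python scripts to look and compute and a tool call to move; the robot and the scene stay as the last step left them, time stands still between calls to the robot, and variables do not carry over. Pictures are saved under pics/ and viewed, and the job is handed in when it is done.

Besides the shell and the picture viewer there is one more tool, called after "Request:" in YAML: its name, and indented under it one key for each argument. apply_moves: Moves the arm, as the interface text tells. Its arguments: {"type":"object","properties":{"deltas":{"type":"array"},"newtons":{"type":"number"}},"required":["deltas"]}

```bash
mkdir -p pics; ls; python3 - <<'E'
from station import manip, vision
import cv2, numpy as np
print(manip.get_obs())
for n in ["side","top","wrist"]:
    im=vision.grab_frame(n); cv2.imwrite(f"pics/{n}0.png",im[:,:,::-1])
    c=vision.get_calibration(n); print(n,{k:np.round(v,4).tolist() for k,v in c.items()})
    
E
```

```text
pics
{'time_s': 0.0, 'joint_positions': array([-1.30897695e+00,  4.23803269e-01,  1.63068962e+00,  1.78481806e-05,
        1.08858949e+00, -1.89718428e-02]), 'joint_velocities': array([ 0.00069611, -0.00059855, -0.00060026, -0.00050566, -0.0005197 ,
        0.000404  ]), 'tau': array([-2.09427722e-03, -5.44630337e+01, -2.73674852e+01,  6.42065727e-02,
        2.26982567e-02, -1.37584098e-04]), 'position': array([ 173.10777507, -600.00295889,  240.92527908]), 'orientation': array([-3.10921732e+00, -4.39398192e-01,  2.58673926e-04]), 'contact_force': array([-0.16530117,  0.1710118 ,  1.2549901 ]), 'wrist_torque': array([-0.02574389,  0.0151551 ,  0.01530462]), 'finger_gap': 88.04093403355765}
side {'K': [[406.699, 0.0, 311.9264], [0.0, 406.699, 201.7027], [0.0, 0.0, 1.0]], 'rvec': [2.1616, -0.0219, 0.0413], 'tvec': [-560.3039, 105.9073, 1268.1953]}
top {'K': [[423.64, 0.0, 321.0885], [0.0, 423.64, 201.2722], [0.0, 0.0, 1.0]], 'rvec': [2.1718, -2.1308, 0.1553], 'tvec': [-7.9144, 595.1847, 1367.8565]}
wrist {'K': [[309.7069, 0.0, 320.8179], [0.0, 309.7069, 194.6428], [0.0, 0.0, 1.0]], 'tool_from_camera': [[0.0014, -0.9687, -0.2482, 68.037], [1.0, 0.0018, -0.0015, -0.6169], [0.0019, -0.2482, 0.9687, -142.5543], [0.0, 0.0, 0.0, 1.0]]}
```

View pics/side0.png

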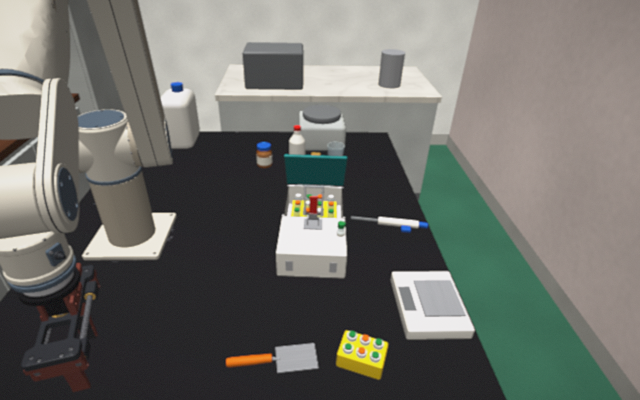

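View pics/top0.png

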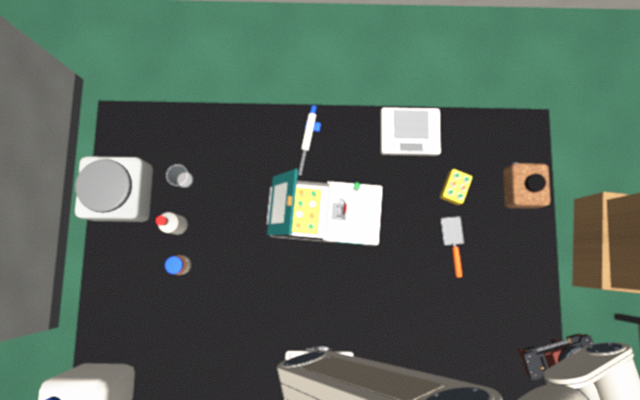

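View pics/wrist0.png

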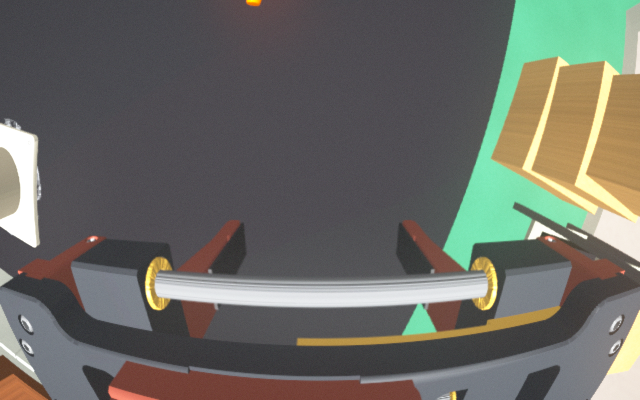

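The top view shows the case around (325,210), lid end at left (about 283,203), latch around (340,208), vial at (357,186). In the side view the lid is standing at (316,170). I'll zoom in for corners.

```bash
python3 - <<'E'
import cv2
a=cv2.imread("pics/side0.png")[140:290,260:360]; cv2.imwrite("pics/side0z.png",cv2.resize(a,None,fx=4,fy=4,interpolation=cv2.INTER_CUBIC))
a=cv2.imread("pics/top0.png")[155:255,255:395]; cv2.imwrite("pics/top0z.png",cv2.resize(a,None,fx=5,fy=5,interpolation=cv2.INTER_CUBIC))
E
```

```text
(no output)
```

View pics/side0z.png

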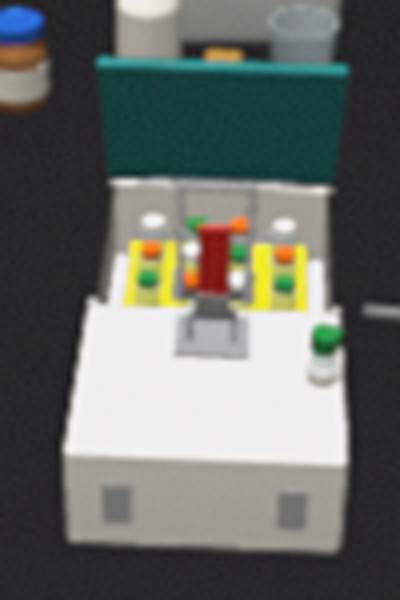

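View pics/top0z.png

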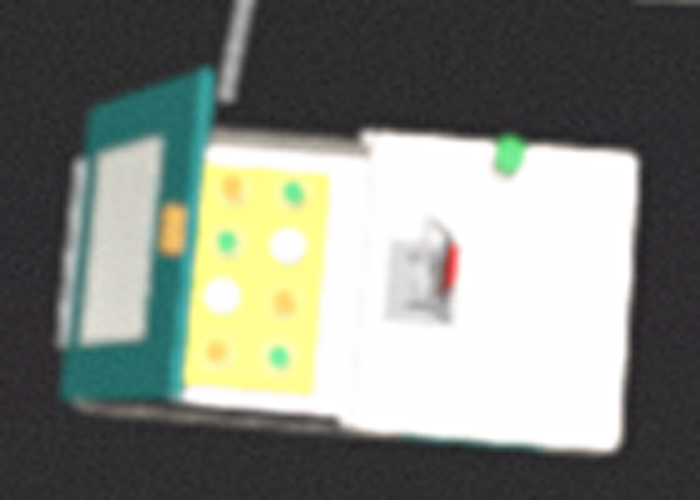

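```bash
cat > geo.py <<'E'
import numpy as np, cv2
from scipy.spatial.transform import Rotation as R
from scipy.optimize import least_squares
from station import manip, vision
CAL={n:vision.get_calibration(n) for n in("side","top","wrist")}
def proj(n,P):
    c=CAL[n]; p,_=cv2.projectPoints(np.asarray(P,float).reshape(-1,1,3),np.asarray(c["rvec"],float),np.asarray(c["tvec"],float),np.asarray(c["K"],float),None); return p.reshape(-1,2)
def w2(case,P):
    x,y,a=case; c,s=np.cos(a),np.sin(a); P=np.atleast_2d(np.asarray(P,float)); return np.c_[x+c*P[:,0]-s*P[:,1], y+s*P[:,0]+c*P[:,1], P[:,2]]
def lidpt(th,x,r,h): # r from hinge, h above underside
    return [x,157-r*np.cos(th)+h*np.sin(th)*1.0, 87.5+r*np.sin(th)+h*np.cos(th)]
def levpt(L,x,r,off=0.14):
    a=L+off; return [x,-58-r*np.cos(a),107+r*np.sin(a)]
def pin(L): return levpt(L,0,28,-0.14)
def bar(L,B,x=0):
    e=B-L; p=pin(L); return [x,p[1]+82.5*np.cos(e),p[2]+82.5*np.sin(e)]
def wcam(obs):
    T=np.eye(4);T[:3,:3]=R.from_rotvec(obs["orientation"]).as_matrix();T[:3,3]=obs["position"]; return T@np.asarray(CAL["wrist"]["tool_from_camera"])
def wproj(obs,P):
    Tc=np.linalg.inv(wcam(obs)); K=np.asarray(CAL["wrist"]["K"]); P=np.atleast_2d(P); q=P@Tc[:3,:3].T+Tc[:3,3]
    th=np.arctan2(np.hypot(q[:,0],q[:,1]),q[:,2]); ph=np.arctan2(q[:,1],q[:,0]); return np.c_[K[0,2]+K[0,0]*th*np.cos(ph),K[1,2]+K[1,1]*th*np.sin(ph)]
E
cat > fit.py <<'E'
from geo import *
S=lambda p:np.array(p)/4+[260,140]; T=lambda p:np.array(p)/5+[255,155]
sp=S([(65,455),(345,463),(68,543),(340,552)]); s3=[(-95,-190,85),(95,-190,85),(-95,-190,0),(95,-190,0)]
tp=T([(638,153),(620,450),(362,130),(340,425)]); t3=[(95,-190,85),(-95,-190,85),(95,-20,85),(-95,-20,85)]
def res(v):
    c=v[:3]; return np.r_[(proj("side",w2(c,s3))-sp).ravel(),(proj("top",w2(c,t3))-tp).ravel()]
r=least_squares(res,[560,-100,0]); c=r.x; print(c,np.round(r.fun,1))
sl=S([(97,60),(348,68),(100,70),(347,76)]); tl=T([(212,68),(180,398)])
def rl(v):
    th=v[0]; a=[lidpt(th,-95,170,10),lidpt(th,95,170,10),lidpt(th,-95,170,0),lidpt(th,95,170,0)]
    return np.r_[(proj("side",w2(c,a))-sl).ravel(),(proj("top",w2(c,[a[3],a[2]]))-tl).ravel()]
for t0 in(1,1.5):
    q=least_squares(rl,[t0]); print("lid",q.x,np.round(q.fun,1))
# lever tip side (213,228) top zoom (452,265)
for L in np.arange(.8,1.75,.1):
    P=w2(c,[levpt(L,0,85)]); print(round(L,2),(proj("side",P)-[260,140])*4,(proj("top",P)-[255,155])*5)
for e in np.arange(.2,2.0,.2):
    L=1.2;p=pin(L);P=w2(c,[[0,p[1]+82.5*np.cos(e),p[2]+82.5*np.sin(e)]]); print("bar",round(e,2),(proj("side",P)-[260,140])*4,(proj("top",P)-[255,155])*5)
E
python3 fit.py
```

```text
[ 5.61395741e+02  3.76349000e+00 -5.60651493e-02] [-0.6 -1.2  0.4 -0.9 -0.5 -0.1 -0.5 -0.1 -1.1 -0.4 -0.8 -1.1  1.8  0.3
  1.9 -0.2]
lid [1.05644602] [-1.2 -1.1 -1.  -1.2 -2.2 -0.8 -0.8 -0.4  0.9  0.6  1.8  0.2]
lid [1.05644602] [-1.2 -1.1 -1.  -1.2 -2.2 -0.8 -0.8 -0.4  0.9  0.6  1.8  0.2]
0.8 [[210.17538013 273.56299599]] [[509.87503859 269.61598717]]
0.9 [[210.56818011 262.00185321]] [[498.72853983 267.78417746]]
1.0 [[210.94886251 251.04640499]] [[486.68409254 266.03574727]]
1.1 [[211.31301775 240.82075402]] [[473.87570628 264.39210732]]
1.2 [[211.65656233 231.4361757 ]] [[460.45000087 262.87356413]]
1.3 [[211.97579649 222.98970788]] [[446.56394003 261.49893687]]
1.4 [[212.26744899 215.5631732 ]] [[432.38224246 260.28519799]]
1.5 [[212.5287085  209.22262992]] [[418.07454725 259.2471508 ]]
1.6 [[212.75724192 204.01822836]] [[403.81242527 258.39715581]]
1.7 [[212.9512004  199.98443409]] [[389.76633591 257.74491536]]
bar 0.2 [[212.9709499 214.7793676]] [[315.05907202 260.78722369]]
bar 0.4 [[213.32028804 200.45771348]] [[323.03930706 258.14137162]]
bar 0.6 [[213.54793115 189.4920689 ]] [[336.24242618 256.08126562]]
bar 0.8 [[213.6410243  182.40941205]] [[354.26174428 254.71769473]]
bar 1.0 [[213.59055378 179.63850673]] [[376.42254601 254.13326077]]
bar 1.2 [[213.39243053 181.47378475]] [[401.79754709 254.37405276]]
bar 1.4 [[213.04858083 188.03657991]] [[429.24829165 255.44348459]]
bar 1.6 [[212.56787456 199.23859923]] [[457.49123088 257.29950438]]
bar 1.8 [[211.96668158 214.75417016]] [[485.18243842 259.85595017]]
```

The fit puts the case at (561, 4) with yaw -0.056, and the lid at about 1.06 rad, leaning over the chamber. The lever is at about 1.25, and the bail stands at an elevation of about 1.3. Next I'll align the tool with the case, raise it and travel, closing the fingers.

Request:
apply_moves:
  deltas:
    - [[0, 0, -0.6], [0, 0, 0.96], 0]
    - [[0, 0, -0.6], [0, 0, 0.96], 0]
    - [[0, 0, -0.6], [0, 0, 0.96], 0]
    - [[0, 0, -0.6], [0, 0, 0.96], 0]
    - [[0, 0, -0.6], [0, 0, 0.96], 0]
    - [[0.5, -0.97, 0], [0, 0, 0], 0]
    - [[0.5, -0.97, 0], [0, 0, 0], 0]
    - [[0.5, -0.97, 0], [0, 0, 0], 0]
    - [[0.5, -0.97, 0], [0, 0, 0], 0]
    - [[0.5, -0.97, 0], [0, 0, 0], 0]
    - [[0.5, -0.97, 0], [0, 0, 0], 0]
    - [[0.5, -0.97, 0], [0, 0, 0], 0]
  newtons: 20

```text
time_s: 1.35
position: [251.0, -467.5, 301.5]
orientation: [-3.14, 0.085, 0.0]
contact_force: [-1.0, 0.5, 0.5]
finger_gap: 0.5
```

Request:
apply_moves:
  deltas:
    - [[0.5, -0.97, 0], [0, 0, 0], 0]
    - [[0.5, -0.97, 0], [0, 0, 0], 0]
    - [[0.5, -0.97, 0], [0, 0, 0], 0]
    - [[0.5, -0.97, 0], [0, 0, 0], 0]
    - [[0.5, -0.97, 0], [0, 0, 0], 0]
    - [[0.5, -0.97, 0], [0, 0, 0], 0]
    - [[0.5, -0.97, 0], [0, 0, 0], 0]
    - [[0.5, -0.97, 0], [0, 0, 0], 0]
    - [[0.5, -0.97, 0], [0, 0, 0], 0]
    - [[0.5, -0.97, 0], [0, 0, 0], 0]
    - [[0.5, -0.97, 0], [0, 0, 0], 0]
    - [[0.5, -0.97, 0], [0, 0, 0], 0]

```text
time_s: 2.55
position: [383.2, -241.5, 301.6]
orientation: [-3.14, 0.085, 0.0]
contact_force: [0.3, -0.8, 0.3]
finger_gap: 0.8
```

Request:
apply_moves:
  deltas:
    - [[0.5, -0.97, 0], [0, 0, 0], 0]
    - [[0.5, -0.97, 0], [0, 0, 0], 0]
    - [[0.5, -0.97, 0], [0, 0, 0], 0]
    - [[0.5, -0.97, 0], [0, 0, 0], 0]
    - [[0.5, -0.97, 0], [0, 0, 0], 0]
    - [[0, 0, 0], [0, 0, 0], 0]

```text
time_s: 3.15
position: [438.8, -146.8, 301.6]
orientation: [-3.14, 0.081, -0.0]
contact_force: [0.1, -0.7, -0.3]
finger_gap: 0.3
```

```bash
cat > st.py <<'E'
from geo import *
CASE=[561.4,3.8,-0.056]
def st():
    o=manip.get_obs(); p=o["position"]; M=R.from_rotvec(o["orientation"]).as_matrix(); a=CASE[2]
    d=p[:2]-CASE[:2]; c,s=np.cos(a),np.sin(a)
    print("t %.2f case TCP %s tipz %.1f toolx_yaw %.3f tilt %.3f F %s gap %.1f"%(o["time_s"],np.round([c*d[0]+s*d[1],-s*d[0]+c*d[1],p[2]],1),p[2]-19,np.arctan2(M[1,0],M[0,0]),np.arccos(-M[2,2]),np.round(o["contact_force"],1),o["finger_gap"]))
    return o
def shot(n,tag):
    o=st(); im=vision.grab_frame(n); cv2.imwrite(f"pics/{tag}.png",im[:,:,::-1]); np.save(f"pics/{tag}.npy",np.r_[o["position"],o["orientation"]]); return o,im
E
python3 -c "
from st import *
shot('wrist','w1')"
```

```text
t 3.15 case TCP [-114.  -157.3  301.6] tipz 282.6 toolx_yaw -0.052 tilt 0.000 F [ 0.1 -0.7 -0.3] gap 0.3
```

View pics/w1.png

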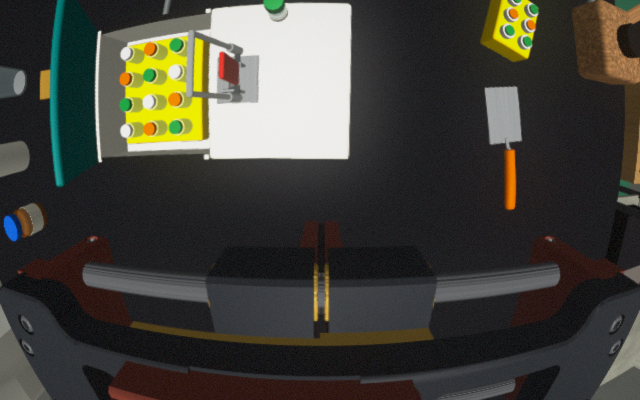

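The latch is at about (235,75), the bail bar at about (190,65), and the vial at (277,8). I'll take a second view from 180 mm further along.

Request:
apply_moves:
  deltas:
    - [[0, -1, 0], [0, 0, 0], 0]
    - [[0, -1, 0], [0, 0, 0], 0]
    - [[0, -1, 0], [0, 0, 0], 0]
    - [[0, -1, 0], [0, 0, 0], 0]
    - [[0, -1, 0], [0, 0, 0], 0]
    - [[0, -1, 0], [0, 0, 0], 0]
    - [[0, -1, 0], [0, 0, 0], 0]
    - [[0, -1, 0], [0, 0, 0], 0]
    - [[0, -1, 0], [0, 0, 0], 0]
    - [[0, 0, 0], [0, 0, 0], 0]

```text
time_s: 4.2
position: [447.7, 31.8, 301.7]
orientation: [-3.14, 0.083, 0.0]
contact_force: [-0.4, -1.2, 0.8]
finger_gap: 0.3
```

```bash
python3 -c "
from st import *
shot('wrist','w2')
for n in 'w1','w2':
    a=cv2.imread(f'pics/{n}.png'); x=150 if n=='w1' else 200
    a=a[0:170,:]; cv2.imwrite(f'pics/{n}z.png',cv2.resize(a[:, (40 if n=='w1' else 250):(40 if n=='w1' else 250)+320],None,fx=2.5,fy=2.5,interpolation=cv2.INTER_CUBIC))"
```

```text
t 4.20 case TCP [-115.1   21.6  301.7] tipz 282.7 toolx_yaw -0.053 tilt 0.000 F [-0.4 -1.2  0.8] gap 0.3
```

View pics/w2.png

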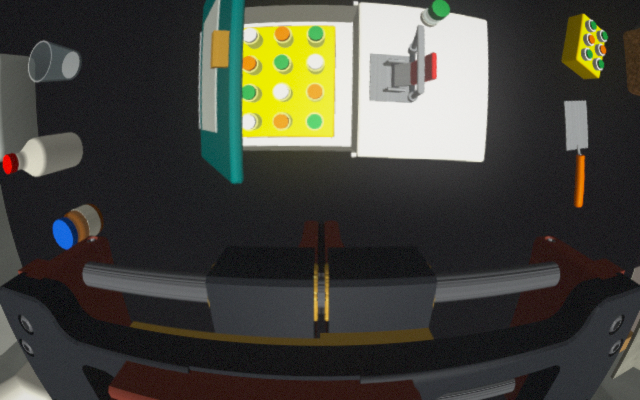

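View pics/w1z.png

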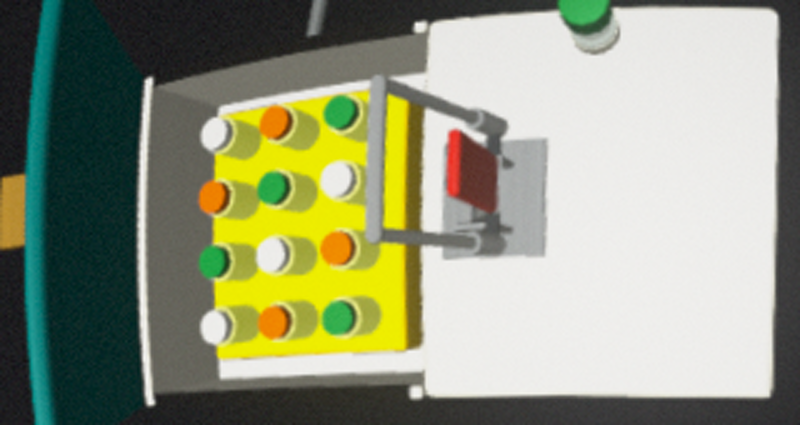

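View pics/w2z.png

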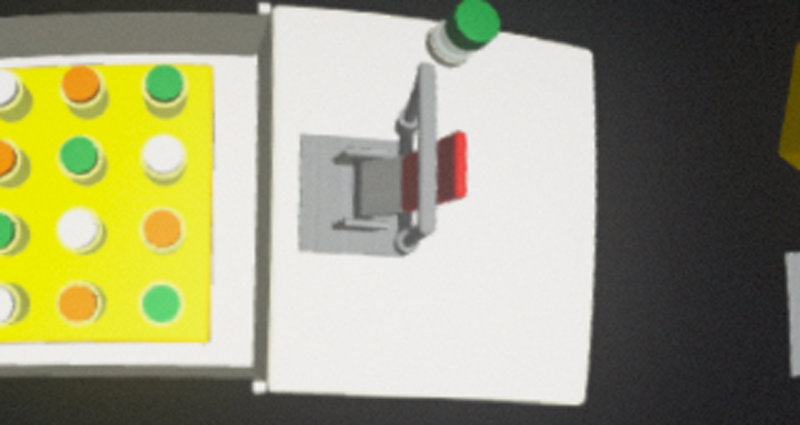

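```bash
cat > fit2.py <<'E'
from st import *
def O(n): v=np.load(f"pics/{n}.npy"); return dict(position=v[:3],orientation=v[3:])
O1,O2=O("w1"),O("w2")
A=lambda p:np.array(p)/2.5+[40,0]; B=lambda p:np.array(p)/2.5+[250,0]
S=lambda p:np.array(p)/4+[260,140]; T=lambda p:np.array(p)/5+[255,155]
cn=[(-95,-20,85),(95,-20,85),(-95,-190,85),(95,-190,85)]
a=A([(427,398),(427,22),(772,395),(778,12)]); b=B([(270,391),(272,7),(585,403),(592,50)])
sp=S([(65,455),(345,463)]); tp=T([(638,153),(620,450),(362,130),(340,425)])
def res(v,w=1):
    r=[(wproj(O1,w2(v,cn))-a).ravel(),(wproj(O2,w2(v,cn))-b).ravel()]
    if w: r+=[(proj("side",w2(v,[cn[2],cn[3]]))-sp).ravel(),(proj("top",w2(v,[cn[3],cn[2],cn[1],cn[0]]))-tp).ravel()]
    return np.concatenate(r)
for w in(1,0):
    r=least_squares(res,CASE,args=(w,)); print(np.round(r.x,3),np.round(r.fun,1))
c=r.x
ab=A([(378,78),(375,238)]);bb=B([(427,66),(427,235)]);at=A([(454,167)]);bt=B([(461,165)])
def rl(v):
    L,e=v; p=pin(L); P=w2(c,[[25,p[1]+82.5*np.cos(e),p[2]+82.5*np.sin(e)],[-25,p[1]+82.5*np.cos(e),p[2]+82.5*np.sin(e)]]); t=w2(c,[levpt(L,0,85)])
    return np.concatenate([(wproj(O1,P)-ab).ravel(),(wproj(O2,P)-bb).ravel(),(wproj(O1,t)-at).ravel(),(wproj(O2,t)-bt).ravel()])
q=least_squares(rl,[1.25,1.3]); print("lever,elev",q.x,np.round(q.fun,1)); L,e=q.x
p=pin(L);print("pin",np.round(p,1),"bar",p[1]+82.5*np.cos(e),p[2]+82.5*np.sin(e),"tip",np.round(levpt(L,0,85),1))
z=100.5; 
for LL in (L,1.35,1.45,1.6):
    p=pin(LL); print(LL,"hook y clearance to face(-3)",p[1]+np.sqrt(82.5**2-(z-p[2])**2))
def rv(v): return np.r_[(wproj(O1,w2(c,[[v[0],v[1],85]]))-A([(597,38)])).ravel(),(wproj(O2,w2(c,[[v[0],v[1],85]]))-B([(447,45)])).ravel(),(wproj(O2,w2(c,[[v[0],v[1],130]]))-B([(477,22)])).ravel()]
q=least_squares(rv,[80,-90]); print("vial",q.x,np.round(q.fun,1))
E
python3 fit2.py
```

```text
[ 5.61334e+02  3.85200e+00 -6.00000e-02] [-1.5  0.5 -0.5 -0.6  0.9  1.7  0.1 -2.6 -0.8  1.7 -0.2 -1.7  1.5  1.5
  1.1 -1.  -0.9 -1.4  0.  -0.9 -1.  -0.1 -1.  -0.9  1.9  0.3  1.8 -0.1]
[ 5.61349e+02  3.85500e+00 -6.10000e-02] [-1.5  0.5 -0.4 -0.6  0.8  1.7  0.1 -2.5 -0.9  1.7 -0.2 -1.7  1.5  1.5
  1.1 -1. ]
lever,elev [1.26016632 1.36533126] [ 0.1  2.4 -0.2 -0.7  0.1  2.9  0.3 -2.5 -0.3 -1.4 -0.   0.4]
pin [  0.  -70.2 132.2] bar -53.36306314731973 212.96955306157932 tip [  0.  -72.4 190.8]
1.2601663224163517 hook y clearance to face(-3) 5.9697278621667635
1.35 hook y clearance to face(-3) 7.859367216680965
1.45 hook y clearance to face(-3) 10.148854396223456
1.6 hook y clearance to face(-3) 13.92282278707033
vial [  79.18170417 -105.13161283] [-0.3 -1.1 -0.6  1.6  0.6 -0.5]
```

Case pose confirmed. The lever is at 1.26 and the bail elevation is 1.37, with the bar at y -53, z 213. The vial is at (79,-105) on the deck. Now I'll move behind the lid.

Request:
apply_moves:
  deltas:
    - [[0.82, -0.88, 0], [0, 0, 0], 0]
    - [[0.82, -0.88, 0], [0, 0, 0], 0]
    - [[0.82, -0.88, 0], [0, 0, 0], 0]
    - [[0.82, -0.88, 0], [0, 0, 0], 0]
    - [[0.82, -0.88, 0], [0, 0, 0], 0]
    - [[0.82, -0.88, 0], [0, 0, 0], 0]
    - [[0.82, -0.88, 0], [0, 0, 0], 0]
    - [[0, 0, 0.9], [0, 0, 0], 0]
    - [[0, 0, 0.9], [0, 0, 0], 0]
    - [[0, 0, 0.9], [0, 0, 0], 0]
    - [[0, 0, 0.9], [0, 0, 0], 0]
    - [[0, 0, 0.9], [0, 0, 0], 0]

```text
time_s: 5.45
position: [569.4, 146.2, 210.9]
orientation: [3.14, -0.087, -0.0]
contact_force: [0.8, -0.0, -0.5]
finger_gap: 0.4
```

```bash
python3 -c "
from st import *
st()"
```

```text
t 5.45 case TCP [ -0.  142.6 210.9] tipz 191.9 toolx_yaw -0.055 tilt 0.001 F [ 0.8 -0.  -0.5] gap 0.4
```

Request:
apply_moves:
  deltas:
    - [[0, 0.5, 0], [0, 0, 0], 0]
    - [[0, 0.5, 0], [0, 0, 0], 0]
    - [[0, 0.4, 0.2], [0, 0, 0], 0]
    - [[0, 0.4, 0.2], [0, 0, 0], 0]
    - [[0, 0.45, 0.37], [0, 0, 0], 0]
    - [[0, 0.45, 0.37], [0, 0, 0], 0]
    - [[0, 0.37, 0.45], [0, 0, 0], 0]
    - [[0, 0.37, 0.45], [0, 0, 0], 0]
    - [[0, 0.25, 0.5], [0, 0, 0], 0]
    - [[0, 0.25, 0.5], [0, 0, 0], 0]
    - [[0, 0.18, 0.55], [0, 0, 0], 0]
    - [[0, 0.18, 0.5], [0, 0, 0], 0]

```text
time_s: 6.65
position: [564.2, 61.9, 128.6]
orientation: [-3.14, 0.085, 0.001]
contact_force: [0.4, 0.8, 0.6]
finger_gap: 0.7
```

```bash
python3 -c "
from st import *
shot('side','s3')
a=cv2.imread('pics/s3.png')[100:300,220:400]; cv2.imwrite('pics/s3z.png',cv2.resize(a,None,fx=3,fy=3,interpolation=cv2.INTER_CUBIC))"
```

```text
t 6.65 case TCP [ -0.4  58.2 128.6] tipz 109.6 toolx_yaw -0.054 tilt 0.001 F [0.4 0.8 0.6] gap 0.7
```

View pics/s3z.png

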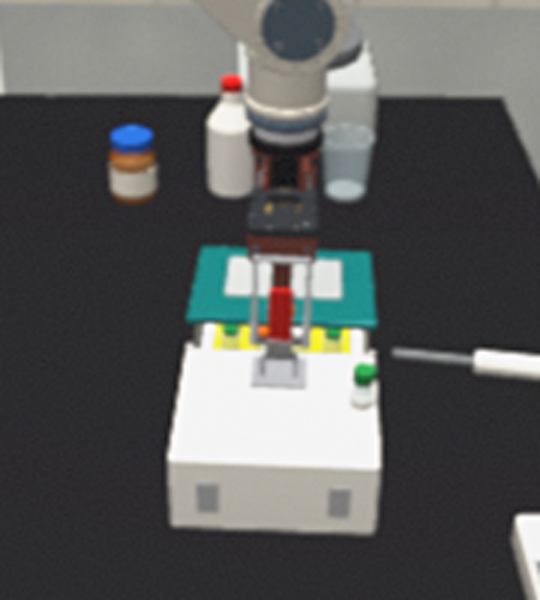

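The lid is nearly down, with a small gap still at (280,325). I'll press the rest slowly.

Request:
apply_moves:
  deltas:
    - [[0, 0.05, 0.2], [0, 0, 0], 0]
    - [[0, 0, 0.2], [0, 0, 0], 0]
    - [[0, 0, 0.15], [0, 0, 0], 0]
    - [[0, 0, 0.06], [0, 0, 0], 0]
    - [[0, 0, 0.05], [0, 0, 0], 0]
    - [[0, 0, 0], [0, 0, 0], 0]

```text
time_s: 7.3
position: [564.6, 61.1, 116.9]
orientation: [-3.14, 0.085, -0.0]
contact_force: [-0.3, -1.2, 1.9]
finger_gap: 0.2
```

Request:
apply_moves:
  deltas:
    - [[0, 0, 0.06], [0, 0, 0], 0]
    - [[0, 0, 0.06], [0, 0, 0], 0]
    - [[0, 0, 0.06], [0, 0, 0], 0]
    - [[0, 0, 0], [0, 0, 0], 0]

```text
time_s: 7.7
position: [564.8, 61.1, 116.5]
orientation: [-3.14, 0.085, -0.001]
contact_force: [-12.0, -2.1, 33.9]
finger_gap: 0.5
```

The lid bottoms out at 34 N, so it's shut. Now I'll rise and check.

Request:
apply_moves:
  deltas:
    - [[0, 0, -0.5], [0, 0, 0], 0]
    - [[0, 0, -1], [0, 0, 0], 0]
    - [[0, 0, -1], [0, 0, 0], 0]
    - [[0, 0, -1], [0, 0, 0], 0]
    - [[0, 0, -1], [0, 0, 0], 0]
    - [[0, 0, -1], [0, 0, 0], 0]
    - [[0, 0, -1], [0, 0, 0], 0]
    - [[0, 0, -1], [0, 0, 0], 0]
    - [[0, 0, -0.2], [0, 0, 0], 0]

```text
time_s: 8.6
position: [565.8, 61.3, 269.4]
orientation: [-3.14, 0.085, -0.007]
contact_force: [-0.1, 0.0, -1.0]
finger_gap: 0.4
```

Request:
apply_moves:
  deltas:
    - [[0, 0.95, 0], [0, 0, 0], 0]
    - [[0, 0.95, 0], [0, 0, 0], 0]
    - [[0, 0.95, 0], [0, 0, 0], 0]
    - [[0, 0.95, 0], [0, 0, 0], 0]
    - [[0, 0.95, 0], [0, 0, 0], 0]
    - [[0, 0.95, 0], [0, 0, 0], 0]
    - [[0, 0.95, 0], [0, 0, 0], 0]
    - [[0, 0.95, 0], [0, 0, 0], 0]
    - [[0, 0.95, 0], [0, 0, 0], 0]
    - [[0, 0, 0], [0, 0, 0], 0]

```text
time_s: 9.6
position: [554.8, -111.2, 266.1]
orientation: [3.14, -0.089, -0.001]
contact_force: [-0.8, 0.8, 0.6]
finger_gap: 0.4
```

```bash
python3 -c "
from st import *
shot('side','s4'); vision; im=vision.grab_frame('wrist'); cv2.imwrite('pics/w4.png',im[:,:,::-1]); o=manip.get_obs(); np.save('pics/w4.npy',np.r_[o['position'],o['orientation']])
a=cv2.imread('pics/s4.png')[100:300,220:400]; cv2.imwrite('pics/s4z.png',cv2.resize(a,None,fx=3,fy=3,interpolation=cv2.INTER_CUBIC))"
```

```text
t 9.60 case TCP [-1.000e-01 -1.152e+02  2.661e+02] tipz 247.1 toolx_yaw -0.056 tilt 0.001 F [-0.8  0.8  0.6] gap 0.4
```

View pics/s4z.png

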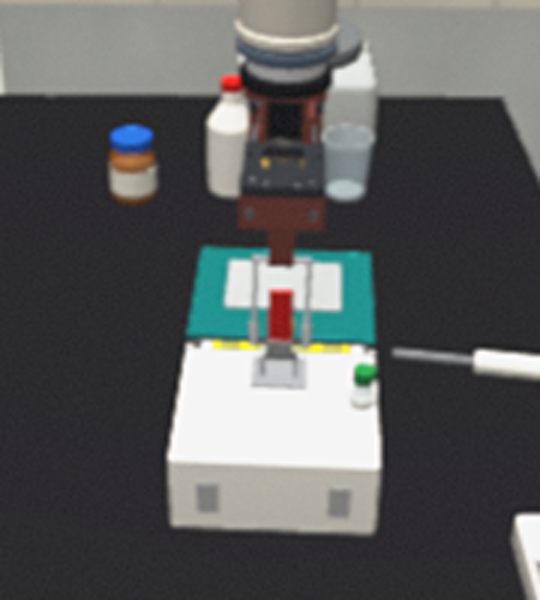

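View pics/w4.png

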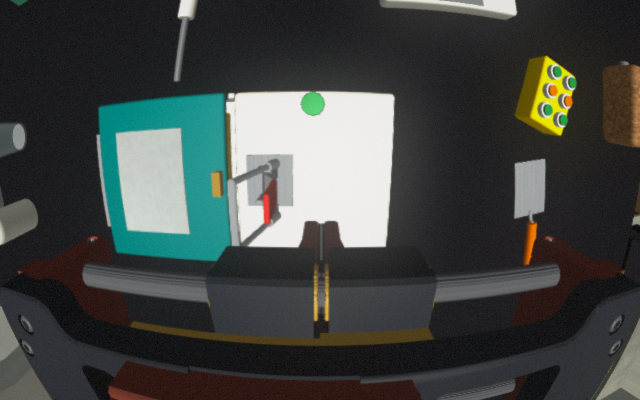

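The lid is flat, with the keeper at (216,184) in the wrist view, and the vial is untouched at (312,103). Next I'll descend on the latch side and nudge the lever a little more upright for more hook margin.

Request:
apply_moves:
  deltas:
    - [[0, 0, 0.82], [0, 0, 0], 0]
    - [[0, 0, 0.82], [0, 0, 0], 0]
    - [[0, 0, 0.82], [0, 0, 0], 0]
    - [[0, 0, 0.82], [0, 0, 0], 0]
    - [[0, -0.4, 0], [0, 0, 0], 0]
    - [[0, -0.4, 0], [0, 0, 0], 0]
    - [[0, -0.3, 0], [0, 0, 0], 0]
    - [[0, -0.3, 0], [0, 0, 0], 0]
    - [[0, -0.25, 0], [0, 0, 0], 0]
    - [[0, -0.25, 0], [0, 0, 0], 0]
    - [[0, 0, 0], [0, 0, 0], 0]

```text
time_s: 10.8
position: [557.4, -71.2, 201.7]
orientation: [-3.14, 0.085, -0.001]
contact_force: [-0.7, 0.1, 0.3]
finger_gap: 0.5
```

```bash
python3 -c "
from st import *
shot('wrist','w5')
a=cv2.imread('pics/w5.png')[0:300,150:450]; cv2.imwrite('pics/w5z.png',cv2.resize(a,None,fx=2,fy=2,interpolation=cv2.INTER_CUBIC))"
```

```text
t 10.80 case TCP [ 2.000e-01 -7.510e+01  2.017e+02] tipz 182.7 toolx_yaw -0.054 tilt 0.000 F [-0.7  0.1  0.3] gap 0.5
```

View pics/w5z.png

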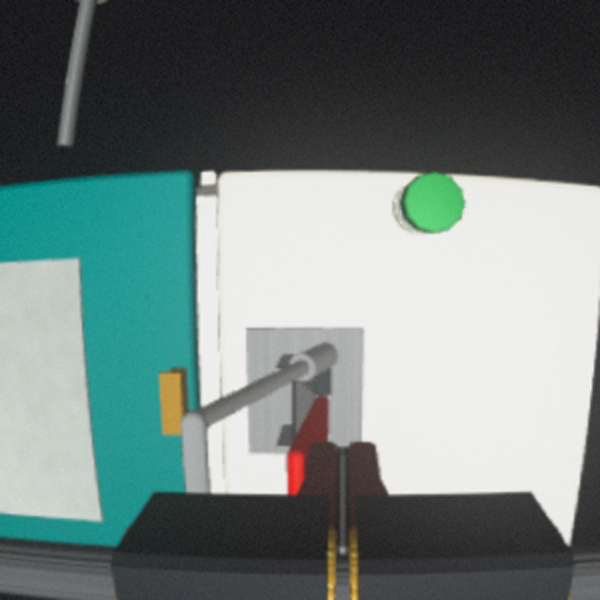

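```bash
python3 - <<'E'
from st import *
v=np.load("pics/w5.npy");o=dict(position=v[:3],orientation=v[3:]); c=[561.3,3.85,-.06]
P2=lambda P:np.round((wproj(o,w2(c,P))-[150,0])*2)
for L in(1.2,1.26,1.3,1.35,1.4,1.45,1.5):
    a=L+.14; t=np.array(levpt(L,12,85)); n=np.array([0,np.sin(a),np.cos(a)])
    print(L,"tipcorners lidside/far",P2([t+2.5*n]),P2([t-2.5*n]), "pin",P2([np.array(pin(L))+[25,0,0]]))
    for e in (.9,1.0,1.1,1.2,1.3): 
        p=pin(L); print("   ",e,P2([[25,p[1]+82.5*np.cos(e),p[2]+82.5*np.sin(e)]]),end="")
    print()
print("fingertip front", P2([[x,y,182.7] for x in(10,-10) for y in (-75.1+13.5,-75.1-13.5)]))
E
```

```text
1.2 tipcorners lidside/far [[345. 451.]] [[363. 450.]] pin [[335. 358.]]
    0.9 [[135. 408.]]    1.0 [[154. 413.]]    1.1 [[177. 419.]]    1.2 [[204. 423.]]    1.3 [[235. 427.]]
1.26 tipcorners lidside/far [[326. 452.]] [[345. 451.]] pin [[331. 359.]]
    0.9 [[128. 408.]]    1.0 [[147. 414.]]    1.1 [[170. 419.]]    1.2 [[197. 424.]]    1.3 [[228. 428.]]
1.3 tipcorners lidside/far [[313. 453.]] [[332. 452.]] pin [[328. 359.]]
    0.9 [[124. 409.]]    1.0 [[143. 415.]]    1.1 [[166. 420.]]    1.2 [[192. 425.]]    1.3 [[223. 429.]]
1.35 tipcorners lidside/far [[297. 453.]] [[316. 452.]] pin [[324. 359.]]
    0.9 [[119. 409.]]    1.0 [[137. 415.]]    1.1 [[160. 421.]]    1.2 [[187. 425.]]    1.3 [[217. 429.]]
1.4 tipcorners lidside/far [[281. 453.]] [[300. 453.]] pin [[321. 359.]]
    0.9 [[114. 410.]]    1.0 [[132. 416.]]    1.1 [[154. 421.]]    1.2 [[181. 426.]]    1.3 [[211. 430.]]
1.45 tipcorners lidside/far [[265. 452.]] [[284. 453.]] pin [[317. 360.]]
    0.9 [[108. 410.]]    1.0 [[126. 416.]]    1.1 [[148. 421.]]    1.2 [[175. 426.]]    1.3 [[205. 430.]]
1.5 tipcorners lidside/far [[249. 452.]] [[268. 452.]] pin [[313. 360.]]
    0.9 [[103. 410.]]    1.0 [[121. 416.]]    1.1 [[143. 422.]]    1.2 [[169. 427.]]    1.3 [[199. 431.]]
fingertip front [[297. 448.]
 [394. 449.]
 [298. 513.]
 [391. 514.]]
```

The lever is now at about 1.38, which is near ideal, and the bail elevation is about 1.2. I'll back off, rise above the lever tip and push the bar over.

Request:
apply_moves:
  deltas:
    - [[0, 0.25, -0.33], [0, 0, 0], 0]
    - [[0, 0, -0.33], [0, 0, 0], 0]
    - [[0, -0.4, 0], [0, 0, 0], 0]
    - [[0, -0.4, 0], [0, 0, 0], 0]
    - [[0, -0.4, 0], [0, 0, 0], 0]
    - [[0, -0.4, 0], [0, 0, 0], 0]
    - [[0, -0.4, 0], [0, 0, 0], 0]
    - [[0, -0.4, 0.3], [0, 0, 0], 0]
    - [[0, -0.4, 0.3], [0, 0, 0], 0]
    - [[0, -0.4, 0.3], [0, 0, 0], 0]
    - [[0, 0, 0], [0, 0, 0], 0]
    - [[0, 0, 0], [0, 0, 0], 0]

```text
time_s: 12.05
position: [560.4, -12.6, 196.3]
orientation: [3.14, -0.084, -0.001]
contact_force: [0.2, -1.3, 0.5]
finger_gap: 0.3
```

```bash
python3 -c "
from st import *
shot('wrist','w6')
a=cv2.imread('pics/w6.png')[0:300,150:450]; cv2.imwrite('pics/w6z.png',cv2.resize(a,None,fx=2,fy=2,interpolation=cv2.INTER_CUBIC))"
```

```text
t 12.05 case TCP [-1.000e-01 -1.650e+01  1.963e+02] tipz 177.3 toolx_yaw -0.054 tilt 0.001 F [ 0.2 -1.3  0.5] gap 0.3
```

View pics/w6z.png

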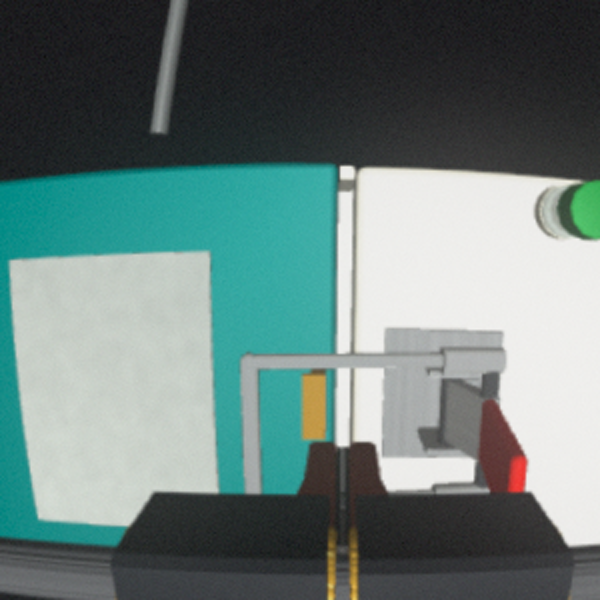

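```bash
cat > chk.py <<'E'
from st import *
import sys
def chk(tag,ox,oy,s,Ls,es):
    v=np.load(f"pics/{tag}.npy");o=dict(position=v[:3],orientation=v[3:]); c=[561.3,3.85,-.06]
    P2=lambda P:np.round((wproj(o,w2(c,P))-[ox,oy])*s)
    for L in Ls:
        a=L+.14; t=np.array(levpt(L,12,85)); n=np.array([0,np.sin(a),np.cos(a)])
        print(L,"tipcorners lidside/far",P2([t+2.5*n]),P2([t-2.5*n]))
    for e in es:
        p=pin(Ls[0]); b=[p[1]+82.5*np.cos(e),p[2]+82.5*np.sin(e)]; print("bar e",e,np.round(b,1),P2([[25,*b]]),P2([[0,*b]]))
    print("keeper top corners",P2([[13,-9,108.5],[13,0,108.5],[-13,-9,108.5],[-13,0,108.5]]))
E
python3 -c "
from chk import *
chk('w6',150,0,2,(1.385,1.3,1.45,1.5),(-.41,-.3,-.2,-.1,0,.1,.2,.3,.4))"
```

```text
1.385 tipcorners lidside/far [[511. 458.]] [[529. 458.]]
1.3 tipcorners lidside/far [[536. 457.]] [[553. 456.]]
1.45 tipcorners lidside/far [[490. 458.]] [[509. 458.]]
1.5 tipcorners lidside/far [[474. 458.]] [[493. 458.]]
bar e -0.41 [  8.7 100.6] [[281. 343.]] [[281. 405.]]
bar e -0.3 [ 11.9 109.1] [[270. 347.]] [[271. 411.]]
bar e -0.2 [ 13.9 117.1] [[262. 351.]] [[264. 417.]]
bar e -0.1 [ 15.1 125.3] [[256. 356.]] [[258. 423.]]
bar e 0 [ 15.5 133.5] [[251. 360.]] [[253. 430.]]
bar e 0.1 [ 15.1 141.8] [[249. 365.]] [[251. 438.]]
bar e 0.2 [ 13.9 149.9] [[249. 371.]] [[251. 446.]]
bar e 0.3 [ 11.9 157.9] [[252. 377.]] [[254. 455.]]
bar e 0.4 [  9.  165.7] [[258. 383.]] [[260. 464.]]
keeper top corners [[325. 378.]
 [302. 378.]
 [325. 442.]
 [302. 442.]]
```

The picture caught the bail mid-fall, at an elevation of about 0 and already well beyond the keeper. I'll lift the finger clear, let it settle and look again.

Request:
apply_moves:
  deltas:
    - [[0, 0, -0.5], [0, 0, 0], 0]
    - [[0, 0, -0.5], [0, 0, 0], 0]
    - [[0, 0, -0.5], [0, 0, 0], 0]
    - [[0, 0, -0.5], [0, 0, 0], 0]
    - [[0, 0, 0], [0, 0, 0], 0]

```text
time_s: 12.6
position: [561.6, -13.0, 238.9]
orientation: [3.14, -0.086, 0.006]
contact_force: [1.3, 0.3, 0.1]
finger_gap: 0.4
```

```bash
python3 -c "
from chk import *
shot('wrist','w7')
a=cv2.imread('pics/w7.png')[0:300,150:450]; cv2.imwrite('pics/w7z.png',cv2.resize(a,None,fx=2,fy=2,interpolation=cv2.INTER_CUBIC))
chk('w7',150,0,2,(1.385,1.3,1.45),(-.41,-.3,-.2,-.1,0))"
```

```text
t 12.60 case TCP [  1.1 -16.8 238.9] tipz 219.9 toolx_yaw -0.054 tilt 0.004 F [1.3 0.3 0.1] gap 0.4
1.385 tipcorners lidside/far [[476. 416.]] [[491. 416.]]
1.3 tipcorners lidside/far [[497. 416.]] [[511. 415.]]
1.45 tipcorners lidside/far [[459. 416.]] [[475. 416.]]
bar e -0.41 [  8.7 100.6] [[289. 331.]] [[290. 384.]]
bar e -0.3 [ 11.9 109.1] [[280. 334.]] [[281. 388.]]
bar e -0.2 [ 13.9 117.1] [[274. 337.]] [[275. 392.]]
bar e -0.1 [ 15.1 125.3] [[269. 340.]] [[270. 397.]]
bar e 0 [ 15.5 133.5] [[266. 343.]] [[267. 402.]]
keeper top corners [[327. 360.]
 [307. 360.]
 [327. 415.]
 [307. 415.]]
```

View pics/w7z.png

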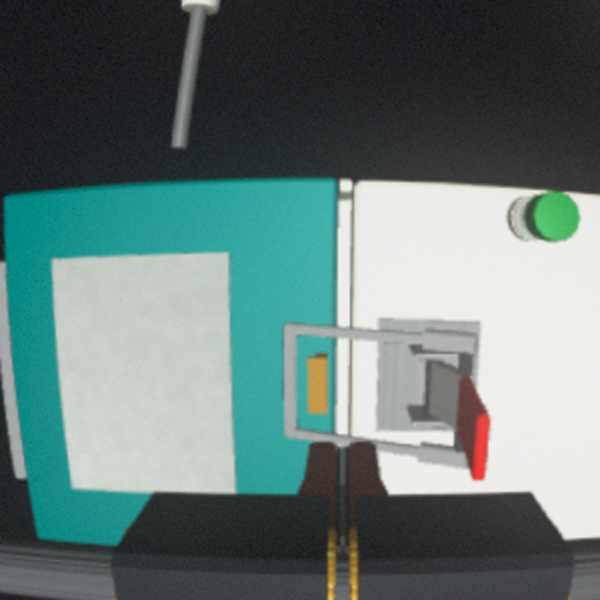

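The bar lies on the lid at y ≈ 8.7, behind the keeper (bar at px (290,380), keeper at (317,385)). The lever is still at 1.38. Now I'll go down on the lid side of the lever and push it over.

Request:
apply_moves:
  deltas:
    - [[0, 0, 0.72], [0, 0, 0], 0]
    - [[-0.05, 0, 0.72], [0, 0, 0], 0]
    - [[0, 0, 0.72], [0, 0, 0], 0]
    - [[0, 0.5, 0], [0, 0, 0], 0]
    - [[0, 0.5, 0], [0, 0, 0], 0]
    - [[0, 0.5, 0], [0, 0, 0], 0]
    - [[0, 0.48, 0.08], [0, 0, 0], 0]
    - [[0, 0.48, 0.08], [0, 0, 0], 0]
    - [[0, 0.48, 0.23], [0, 0, 0], 0]
    - [[0, 0.48, 0.23], [0, 0, 0], 0]
    - [[0, 0, 0], [0, 0, 0], 0]

```text
time_s: 13.75
position: [555.2, -82.3, 180.3]
orientation: [3.14, -0.087, -0.002]
contact_force: [0.1, 0.1, 0.4]
finger_gap: 0.5
```

```bash
python3 -c "
from chk import *
shot('wrist','w8')
a=cv2.imread('pics/w8.png')[0:300,150:450]; cv2.imwrite('pics/w8z.png',cv2.resize(a,None,fx=2,fy=2,interpolation=cv2.INTER_CUBIC))
chk('w8',150,0,2,(.8,.9,.7),())"
```

```text
t 13.75 case TCP [ -1.3 -86.3 180.3] tipz 161.3 toolx_yaw -0.055 tilt 0.001 F [0.1 0.1 0.4] gap 0.5
0.8 tipcorners lidside/far [[424. 457.]] [[438. 453.]]
0.9 tipcorners lidside/far [[397. 463.]] [[413. 460.]]
0.7 tipcorners lidside/far [[447. 450.]] [[459. 446.]]
keeper top corners [[136. 385.]
 [114. 385.]
 [142. 451.]
 [120. 450.]]
```

View pics/w8z.png

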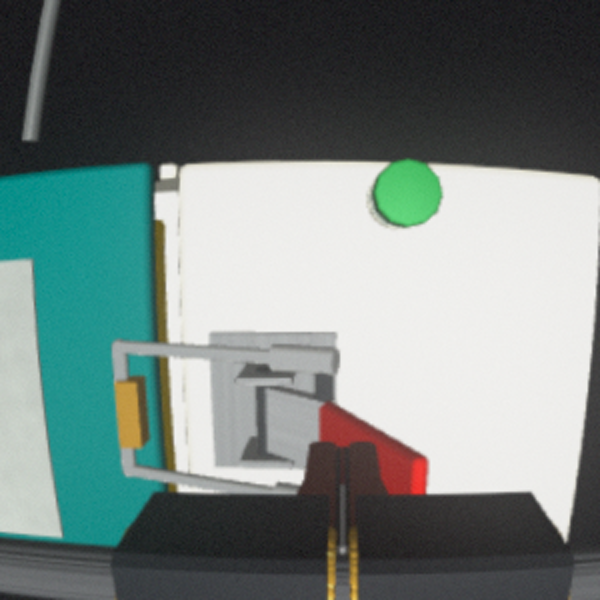

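The lever is at about 0.8, with the bar hooked on the keeper at px (130,410). I'll continue the arc down.

Request:
apply_moves:
  deltas:
    - [[0, 0.36, 0.28], [0, 0, 0], 0]
    - [[0, 0.36, 0.28], [0, 0, 0], 0]
    - [[0, 0.2, 0.28], [0, 0, 0], 0]
    - [[0, 0.2, 0.28], [0, 0, 0], 0]
    - [[0, 0.13, 0.32], [0, 0, 0], 0]
    - [[0, 0.13, 0.32], [0, 0, 0], 0]
    - [[0, 0.05, 0.17], [0, 0, 0], 0]
    - [[0, 0, 0], [0, 0, 0], 0]

```text
time_s: 14.6
position: [553.8, -109.8, 141.7]
orientation: [-3.14, 0.086, 0.002]
contact_force: [0.6, 0.5, 0.8]
finger_gap: 0.4
```

Request:
apply_moves:
  deltas:
    - [[0, 0, 0.1], [0, 0, 0], 0]
    - [[0, 0, 0.08], [0, 0, 0], 0]
    - [[0, 0, 0.05], [0, 0, 0], 0]
    - [[0, 0, 0], [0, 0, 0], 0]

```text
time_s: 15.0
position: [554.2, -109.6, 137.9]
orientation: [-3.14, 0.085, -0.0]
contact_force: [1.0, 0.4, 0.1]
finger_gap: 0.3
```

```bash
python3 -c "
from chk import *
shot('wrist','w9')
a=cv2.imread('pics/w9.png')[0:300,150:450]; cv2.imwrite('pics/w9z.png',cv2.resize(a,None,fx=2,fy=2,interpolation=cv2.INTER_CUBIC))
chk('w9',150,0,2,(0,.1,.2),())"
```

```text
t 15.00 case TCP [  -0.8 -113.6  137.9] tipz 118.9 toolx_yaw -0.054 tilt 0.000 F [1.  0.4 0.1] gap 0.3
0 tipcorners lidside/far [[448. 442.]] [[448. 436.]]
0.1 tipcorners lidside/far [[446. 452.]] [[448. 446.]]
0.2 tipcorners lidside/far [[441. 464.]] [[444. 457.]]
keeper top corners [[ 19. 418.]
 [ -4. 418.]
 [ 30. 493.]
 [  8. 491.]]
```

View pics/w9z.png

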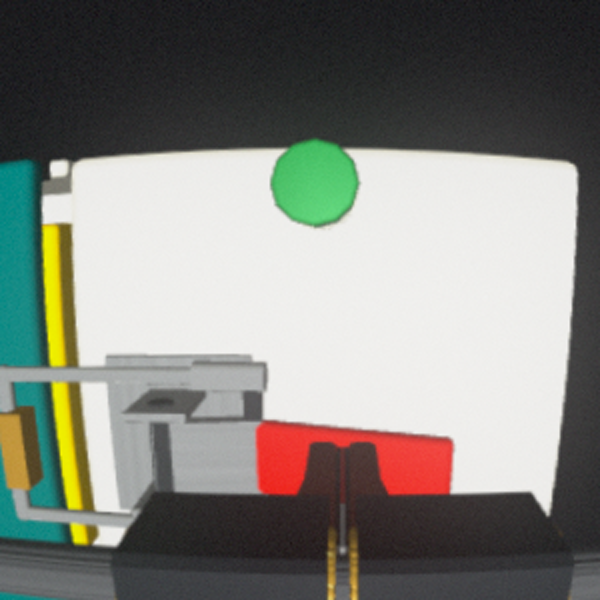

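The lever tip corner at (450,440) matches the fully home position. I'll press lightly to confirm it's on the stop.

Request:
apply_moves:
  deltas:
    - [[0, 0, 0.08], [0, 0, 0], 0]
    - [[0, 0, 0.08], [0, 0, 0], 0]
    - [[0, 0, 0], [0, 0, 0], 0]

```text
time_s: 15.35
position: [554.1, -109.6, 134.4]
orientation: [-3.14, 0.085, 0.001]
contact_force: [0.3, 0.2, 0.8]
finger_gap: 0.3
```

Request:
apply_moves:
  deltas:
    - [[0, 0, 0.07], [0, 0, 0], 0]
    - [[0, 0, 0.05], [0, 0, 0], 0]
    - [[0, 0, 0], [0, 0, 0], 0]

```text
time_s: 15.65
position: [554.4, -109.7, 133.8]
orientation: [3.14, -0.085, 0.001]
contact_force: [-4.5, 0.0, 14.8]
finger_gap: 0.3
```

Firm contact at 15 N, so the lever is on its stop. I'll retract upward and do a final check.

Request:
apply_moves:
  deltas:
    - [[0, 0, -0.3], [0, 0, 0], 0]
    - [[0, 0, -0.7], [0, 0, 0], 0]
    - [[0, 0, -1], [0, 0, 0], 0]
    - [[0, 0, -1], [0, 0, 0], 0]
    - [[0, 0, -1], [0, 0, 0], 0]
    - [[0, 0, -1], [0, 0, 0], 0]
    - [[0, 0, -1], [0, 0, 0], 0]
    - [[-1, 0, -1], [0, 0, 0], 0]
    - [[-1, 0, -1], [0, 0, 0], 0]
    - [[-1, 0, 0], [0, 0, 0], 0]
    - [[-1, 0, 0], [0, 0, 0], 0]
    - [[0, 0, 0], [0, 0, 0], 0]

```text
time_s: 16.85
position: [472.5, -105.1, 293.0]
orientation: [3.14, -0.086, -0.0]
contact_force: [-0.0, -0.7, -0.1]
finger_gap: 0.2
```

```bash
python3 -c "
from chk import *
shot('wrist','w10')
a=cv2.imread('pics/w10.png')[0:220,120:440]; cv2.imwrite('pics/w10z.png',cv2.resize(a,None,fx=2.5,fy=2.5,interpolation=cv2.INTER_CUBIC))
chk('w10',120,0,2.5,(0,.1,.2),())
shot('side','s10')"
```

```text
t 16.85 case TCP [ -82.7 -113.7  293. ] tipz 274.0 toolx_yaw -0.055 tilt 0.000 F [-0.  -0.7 -0.1] gap 0.2
0 tipcorners lidside/far [[576. 228.]] [[577. 229.]]
0.1 tipcorners lidside/far [[573. 227.]] [[575. 228.]]
0.2 tipcorners lidside/far [[568. 225.]] [[571. 226.]]
keeper top corners [[262. 234.]
 [243. 235.]
 [263. 293.]
 [243. 294.]]
t 16.90 case TCP [ -81.2 -113.8  293.1] tipz 274.1 toolx_yaw -0.055 tilt 0.001 F [ 1.2 -0.2 -0.2] gap 0.6
```

View pics/w10z.png

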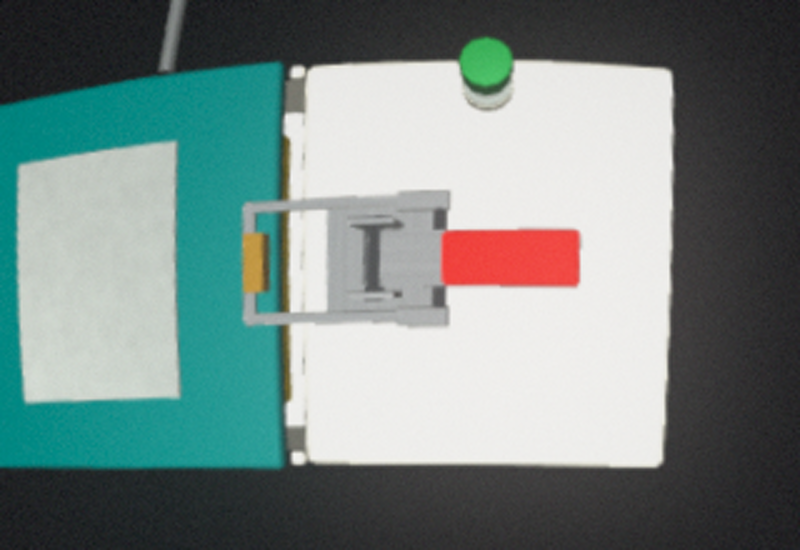

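View pics/s10.png

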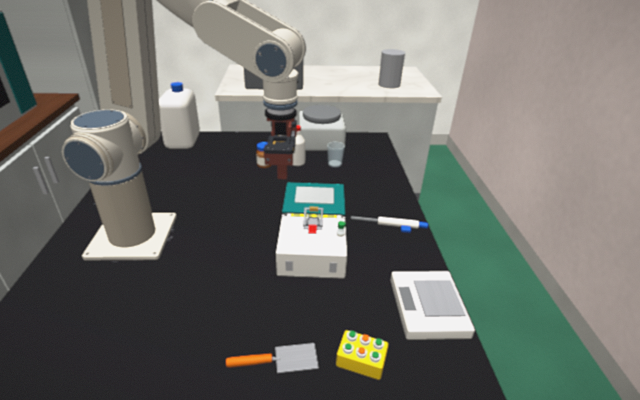

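The lid is flat, and the bar sits behind the keeper with its lip over it at (250,262). The lever tip at (579,258) fits the home position, and the vial and other items are in place. Handing in.

```bash
python3 -c "
from station import manip
print(manip.finish_job())"
```

```text
the job is handed in; nothing more can be done
None
```

The case is shut and latched, and I handed the job in at about 17 s of the 62 s allowed. I pressed the lid down to its stop, nudged the lever from 1.26 to about 1.38 rad, and tipped the bail so its bar dropped behind the keeper. Then I pushed the lever over centre, fully home.

**Final pictures:** they show the lid flat and the bar behind the keeper under its lip. The lever tip is within about 1 px of its computed home position. The vial and the things around the case stand where they were, and the arm was well clear.

**Contact forces:** the highest reading I saw was about 34 N, when the fingertip pressed the lid onto its stop. Pressing the lever onto its stop read about 15 N.

**Disagreement:** the lever felt its stop 2–4 mm lower than my geometry predicted. I put this down to where the fingertip touched the lever, since the pictures agree with it being home.

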